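# Pack the sewing caddy, leave the stationery

### The arm

A 7-joint arm with a two-finger parallel gripper is mounted at the origin on a cart in front of the work surface, level with it; the furniture and walls round the work are solid. World frame = base frame: x ahead of the robot, y to its left, z up, the work surface at z = 0. Lengths are in m, angles in rad, forces in N, time in s.
With the tool pointing down it reaches from about 0.4 to 0.85 m from the base axis. Payload 4.5 kg.
Tool frame: the origin (TCP) lies between the finger pads; the fingertips stand 22 mm ahead of it and the grasp point (between the pads) lies 3 mm ahead of it; z points along the fingers, y is the line along which they close (so a half turn about z gives the same grasp; the last joint's range is limited). The gripper opens to 85 mm and grips with 20 to 120 N. Pads are 22 mm wide; open, the fingers measure 114 mm over their backs; the gripper's body (76 mm by 85 mm) begins 54 mm behind the grasp point. The pads swing forward as they close: fully open they stand 13 mm farther back than shut.
Start: joints at [-1.298, 0.689, -0.195, 1.565, 0.157, 0.902, -0.215], TCP at [0.148, 0.607, 0.253] pointing down, gripper open.
Joint ranges: [-3.01, 3.01], [-0.46, 2.08], [-1.47, 1.51], [0.13, 2.56], [-1, 4.14], [0.04, 2.09], [-2.66, 2.66]. Speed limits (rad/s): [2.57, 2.57, 3.14, 3.14, 3.14, 3.14, 3.14].

### API

Orientations are given as a 3x3 rotation matrix whose columns are the frame's x, y, z axes.
In Python, from cell import r, imaging, monitor gives the robot as it stands (r), with the cameras (imaging) and the readings (monitor).
- The arm moves only by the tool step_hand, called by a JSON object that holds its "method" and its "body", one argument or row to a line. Schema: {"type":"object","properties":{"rows":{"type":"object","properties":{"finger_gap":{"type":"array","items":{"type":"number"},"minItems":1,"maxItems":5},"sx":{"type":"array","items":{"type":"number"},"minItems":1,"maxItems":5},"sy":{"type":"array","items":{"type":"number"},"minItems":1,"maxItems":5},"sz":{"type":"array","items":{"type":"number"},"minItems":1,"maxItems":5},"wx":{"type":"array","items":{"type":"number"},"minItems":1,"maxItems":5},"wy":{"type":"array","items":{"type":"number"},"minItems":1,"maxItems":5},"wz":{"type":"array","items":{"type":"number"},"minItems":1,"maxItems":5}},"additionalProperties":false,"required":["finger_gap","sx","sy","sz","wx","wy","wz"]},"clamp_n":{"type":"number"},"only":{"type":"string"},"quiet":{"type":"boolean"},"lines":{"type":"string"}},"required":["rows"],"additionalProperties":false}. rows is an object with one list for each field, all of the same length, 1 to 5, a row being the entries at one place: finger_gap (the opening from 0.0 (shut) to 1.0 (fully open)), sx, sy, sz (the shift in a scale on which 1.0 is 0.3 m), wx, wy, wz (a rotation vector in normalised numbers (1 is 2 rad)); each row is the pose to reach, as a shift and turn from the pose commanded when the call began, along the tool's axes at that moment; what a row does not reach only later rows make up. A row lasts 1/10 s, in which the tool goes at most 0.05 m and 0.15 rad, less where a joint would pass 70% of its speed; a pose out of reach is approached as far as the arm can. The fingers move at their own pace and stop on an object; clamp_n is the grip in N (left out, the last holds). Time passes only in rows, so rows that do not move let the fingers close. The tool returns the time, the measured TCP pose, the force, the opening and the grip force at its end. only (a regular expression) keeps the lines of the reply that match it, lines (a string "A,B") keeps lines A to B, and quiet returns only ok. Input that does not fit is refused with a message, and nothing moves.
- monitor.sense(): the state, without advancing time (a new reading comes with each control period).
- imaging.capture(name): name is "side" or "top" or "wrist"; returns the picture (400x640x3 uint8, red, green, blue); there is no depth.
- imaging.camera_model(name): a dict with "K" (3x3 intrinsics, pixels), "k1" (the pictures are not rectified: a ray, as slopes to the right and down, at radius r is drawn at 1 + k1 r^2 times it, then the intrinsics apply), "origin" and "rotation" of the camera in the world. Camera axes: x right, y up, looking along -z (the intrinsics and any distortion apply to the point x, -y, -z); pixel columns grow to the right and rows downward; lengths in m; the calibration is good to about 2 mm. A picture is of the moment at which its call begins: read the wrist's pose just before it. camera_model takes no time and is no camera call; for the wrist camera it gives the pose at the moment of the call.
- r.hand_in(): hands the job in; it is judged then, once.
The state is a dict: "time_s": time; "q": joint angles; "dq": joint speeds; "effort": joint torques, N m; "tool_pos": TCP position; "orientation": TCP orientation; "ft_force": force on the tool from outside, world axes, zero at the start; "ft_torque": the same for the moment, N m; "finger_gap": opening from 0.0 (shut) to 1.0 (fully open); "grasp_force": force on a finger pad.
Only numpy, scipy, OpenCV 4.12 (cv2) and the standard library are available. Lean on these libraries where they do the work, as an engineer would, in place of code of your own. Each camera call takes 0.05 s, during which the arm holds its last target. There are 200 camera calls.

### The job

Pack the sewing things into the caddy: stand the two thread spools upright in the two round cups, one in each, lay the tape measure flat in the open bin, and lay the needle tube in the two notches of the tool rest, about centred lengthwise. The glue stick, the felt pen and the roll of sticky tape are stationery and do not belong: leave them standing or lying where they are.

Things in the scene. Friction and masses are not known exactly. Their poses are not given: they have to be found in the camera images.
- spool_small: Thread spool standing on end: a reel of thread with cream flanges, 29 mm diameter at its two flanges (each about 6 mm thick), 18 mm over the thread between, 52 mm high. Origin: centre of its underside; z is its axis, up. Any yaw.
- spool_large: The other thread spool standing on end, same shape but slightly larger: 33 mm diameter at its flanges (7 mm thick), 20 mm over the thread, 60 mm high. Origin: centre of its underside; z is its axis, up. Any yaw.
- tape_measure: Sewing tape measure lying flat: a round white case 52 mm in diameter and 15 mm high with a short tape end sticking out. 52 x 71 mm overall. Origin: centre of the overall outline, on the underside; the centre of the round case lies 9 mm from the origin along the thing's +y, the tape end points along -y. z up.
- needle_tube: Needle tube lying flat: a short pale plastic tube with a push-on cap at one end, 67 mm long (along its y), 11 mm wide (x), 11 mm high; it does not roll. Origin: middle of its length, on the underside. z up.
- glue_stick: Glue stick standing on end, a smooth capped tube without flanges, 24 mm diameter, 86 mm high. Loose. Stationery: does not belong in the caddy. Origin: centre of its underside.
- felt_pen: Black felt pen lying flat, 132 mm long (along its y), 11 mm wide, 13 mm high, twice as long as the needle tube. Loose. Stationery: does not belong in the caddy. Origin: middle of its length, on the underside.
- tape_roll: Roll of sticky tape lying flat, a ring 96 mm in diameter with an open middle, 25 mm high. Loose. Stationery: does not belong in the caddy. Origin: centre, on the underside.
- spool_cups: Caddy insert: base 4 mm thick with two round open cups, 33 mm either way of its centre along its x; each 52 mm inside diameter, floor 4 mm and rim 26 mm above the origin. The caddy is a fixed low wooden tray, 162 x 318 mm, rim 16 mm over the table, with three fixed white inserts, each 140 (x) by 90 mm (y), 100 mm apart in any order. Origin: centre of the underside (5 mm over the table), z up.
- open_bin: Caddy insert: an open rectangular bin for the tape measure, 140 mm (its x) by 90 mm (its y) outside, walls 3 mm thick, floor 3 mm and rim 20 mm above the origin. Fixed in the caddy. Origin: centre of its underside, z up.
- tool_rest: Caddy insert: on a 140 x 90 mm base 4 mm thick stand two plates, 8 mm thick, 62 mm wide, 26 mm either way of the centre along its x; each has a notch 28 mm wide in the middle of its top, notch floor 28 mm and plate top 40 mm above the origin. A tube laid along x rests in both notches; 44 mm between the plates for the fingers. Fixed. Origin: centre of the underside, z up.

How it is judged:
By the outcome, as a careful person would: the job done as asked, in the order asked, and still so for the second after the job is handed in, with the robot touching nothing.
It also fails if it takes over 99 s, if anything falls off the work surface, if the arm or the gripper's body presses on something with over 40 N, if the wrist force passes 120 N, or if a joint passes its speed limit or range.

## Working session

There is one attempt and no reset: what is moved stays moved. The work goes in short steps, Python scripts to look and compute and a tool call to move; the robot and the scene stay as the last step left them, time stands still between calls to the robot, and variables do not carry over. Pictures are saved under pics/ and viewed, at most 14 in all, crops included, and the job is handed in when it is done.

```bash
ls; mkdir -p pics
```

Run:
```python
from cell import r, imaging, monitor
import cv2
for n in("top","side"):
    cv2.imwrite(f"pics/{n}0.png",imaging.capture(n)[:,:,::-1])
    m=imaging.camera_model(n);print(n,m)
print(monitor.sense())
```

```text
cell.py
pics
top {'K': array([[485.87807761,   0.        , 316.23300762],
       [  0.        , 485.87807761, 204.19713615],
       [  0.        ,   0.        ,   1.        ]]), 'k1': -0.0008736221900672278, 'origin': array([ 0.46784439, -0.00824166,  1.49278915]), 'rotation': array([[ 0.01166593,  0.99677395, -0.0794078 ],
       [-0.99990242,  0.01223905,  0.00673458],
       [ 0.00768473,  0.07932148,  0.99681947]])}
side {'K': array([[380.61123542,   0.        , 316.18126592],
       [  0.        , 380.61123542, 206.58651036],
       [  0.        ,   0.        ,   1.        ]]), 'k1': 0.017105394797464847, 'origin': array([0.38123853, 0.95679851, 0.48878326]), 'rotation': array([[-0.97571674,  0.1010015 , -0.19435931],
       [-0.21847909, -0.3855307 ,  0.89645578],
       [ 0.0156119 ,  0.91715035,  0.39823548]])}
{'time_s': 0.1, 'q': array([-1.29819948,  0.68991166, -0.19449441,  1.5662612 ,  0.15731853,
        0.90249831, -0.21507974]), 'dq': array([ 3.58557059e-04, -2.32958545e-03, -1.86406103e-03, -4.38580293e-03,
        1.34442727e-03,  1.11929733e-03, -3.35634669e-05]), 'effort': array([-3.48727313e-03, -5.40600944e+01, -1.27136115e+00, -1.58985811e+01,
        9.44085710e-03,  4.34449277e-03, -1.22078330e-05]), 'tool_pos': array([0.14776126, 0.60670968, 0.25255072]), 'orientation': array([[-9.71644770e-01,  2.36445297e-01, -2.48421410e-04],
       [ 2.36445378e-01,  9.71643349e-01, -1.66903187e-03],
       [-1.53257727e-04, -1.68044419e-03, -9.99998576e-01]]), 'ft_force': array([-0.21640436, -0.32194804,  0.05748268]), 'ft_torque': array([-0.01325313,  0.03269822,  0.00876146]), 'grasp_force': 0.0, 'finger_gap': 0.9968286873554371}
```

View pics/top0.png

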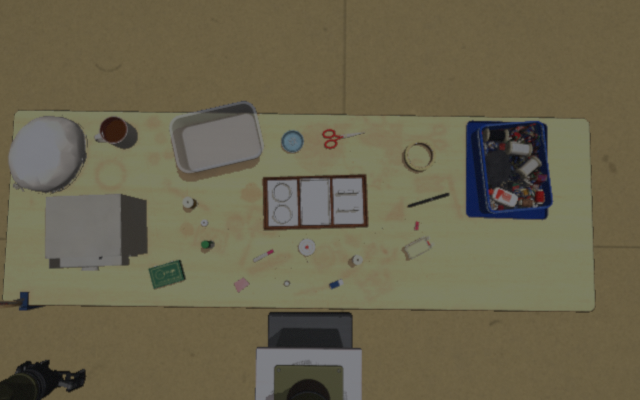

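View pics/side0.png

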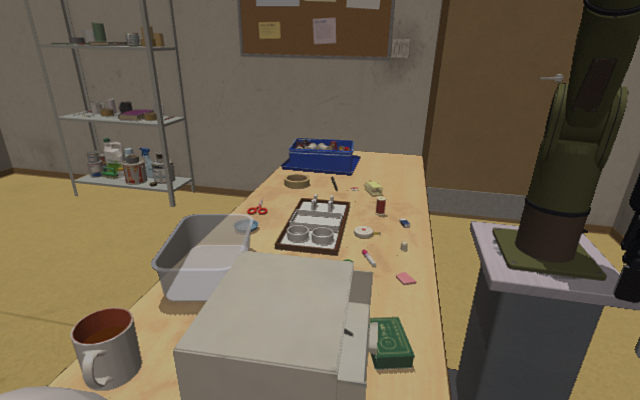

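The top view shows the caddy at cols 263–367, rows 175–230, with cups left, bin in the middle and rest right. The tape measure is at (307,247), and possible tube/spools are at (263,256), (189,203), (355,260) and (207,244). The side view hides part of this behind the box. I'll enlarge it.

Run:
```python
import cv2
a=cv2.imread("pics/top0.png")
c=a[170:300,165:435]
c=cv2.convertScaleAbs(cv2.resize(c,None,fx=2.96,fy=2.96,interpolation=cv2.INTER_CUBIC),alpha=1.4)
cv2.imwrite("pics/top0c.png",c)
b=cv2.imread("pics/side0.png")[170:300,225:425]
cv2.imwrite("pics/side0c.png",cv2.convertScaleAbs(cv2.resize(b,None,fx=4,fy=4,interpolation=cv2.INTER_CUBIC),alpha=1.2))
```

```text
(no output)
```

View pics/top0c.png

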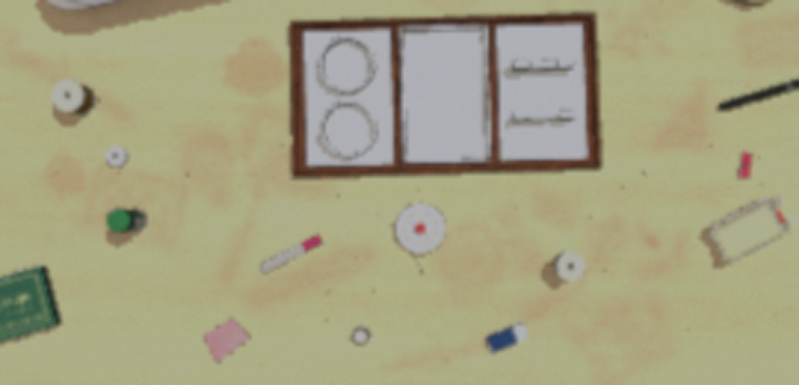

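View pics/side0c.png

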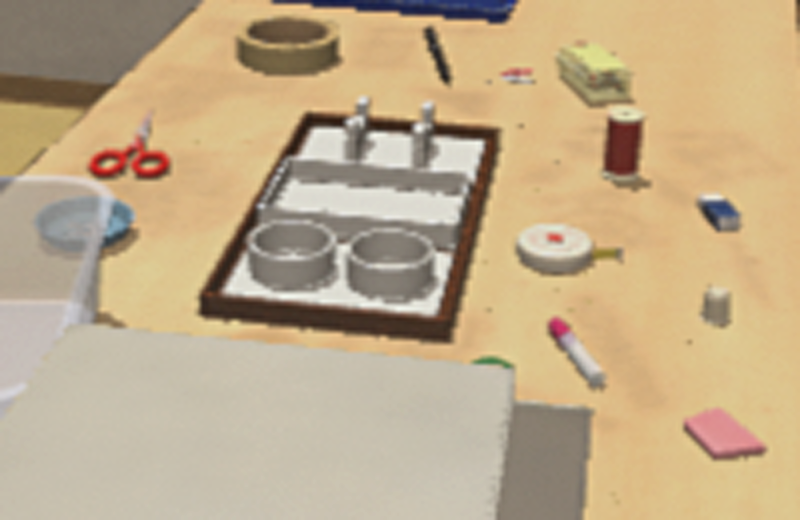

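Crop findings, in full-picture px. In the top view the spools are at about (189,203) and (357,260), the green glue stick is at (206,245), and the needle tube with its red cap runs from (254,261) to (273,252). The tape case is at (307,247) with its end pointing towards the robot. In the side view the red-thread spool stands at (380,206), and the other spool is hidden behind the box.

Create h.py:
```python
import numpy as np, cv2
from cell import r, imaging, monitor
def ray(m,uv):
    uv=np.array(uv,float).reshape(-1,2); K=m["K"]
    d=(uv-K[[0,1],2])/K[0,0]; s=d.copy()
    for _ in range(8): s=d/(1+m["k1"]*(s**2).sum(1,keepdims=True))
    return np.c_[s[:,0],-s[:,1],-np.ones(len(s))]@m["rotation"].T
def plane(m,uv,z):
    d=ray(m,uv); return m["origin"]+d*((z-m["origin"][2])/d[:,2:])
def proj(m,P):
    c=(np.atleast_2d(P)-m["origin"])@m["rotation"]; s=np.c_[c[:,0],-c[:,1]]/-c[:,2:]
    s=s*(1+m["k1"]*(s**2).sum(1,keepdims=True)); return s*m["K"][0,0]+m["K"][[0,1],2]
def tri(m1,a,m2,b):
    A=[];y=[]
    for m,p in((m1,a),(m2,b)):
        d=ray(m,p)[0];d/=np.linalg.norm(d);Q=np.eye(3)-np.outer(d,d);A.append(Q);y.append(Q@m["origin"])
    return np.linalg.lstsq(np.vstack(A),np.hstack(y),rcond=None)[0]
def tool(dw):  # world shift -> tool axes
    return monitor.sense()["orientation"].T@np.asarray(dw)
```

Run:
```python
from h import *
np.set_printoptions(precision=3,suppress=True)
m=imaging.camera_model("top")
s=2.96;o=np.array([165.,170])
def c(x,y): return o+np.array([x,y])/s
for n,p,z in [("spoolL",c(68,95),.055),("spoolR",c(570,266),.055),("tube a",c(262,268),.006),("tube b",c(320,240),.006),("case",c(420,229),.015),("glue",c(119,219),.086),("ring",c(360,336),.03),("cupA",c(346,67),.031),("cupB",c(348,130),.031),
 ("cad TL",c(292,22),.016),("TR",c(594,14),.016),("BL",c(295,177),.016),("BR",c(600,166),.016)]:
    print(n,plane(m,p,z)[0])
print("boxcorners",plane(m,[[125,195],[120,265],[47,195]],.2))
w=imaging.camera_model("wrist");S=monitor.sense()
print("wrist cam in tool",S["orientation"].T@(w["origin"]-S["tool_pos"]),S["orientation"].T@w["rotation"],w["K"][0,0])
```

```text
spoolL [0.584 0.362 0.055]
spoolR [ 0.419 -0.142  0.055]
tube a [0.412 0.17  0.006]
tube b [0.441 0.111 0.006]
case [0.454 0.009 0.015]
glue [0.461 0.301 0.086]
ring [0.346 0.067 0.03 ]
cupA [0.618 0.086 0.031]
cupB [0.554 0.083 0.031]
cad TL [0.666 0.144 0.016]
TR [ 0.678 -0.169  0.016]
BL [0.506 0.137 0.016]
BR [ 0.521 -0.175  0.016]
boxcorners [[0.589 0.493 0.2  ]
 [0.404 0.498 0.2  ]
 [0.587 0.7   0.2  ]]
wrist cam in tool [ 0.084  0.    -0.123] [[-0.001  0.946  0.324]
 [ 1.     0.001  0.   ]
 [-0.     0.324 -0.946]] 329.03106053914473
```

Units first: shifts go in shares of 0.3 m and turns go in shares of 2 rad. So -0.179 m / 0.3 = -0.5967, -0.143 m / 0.3 = -0.4767.

{"method": "step_hand", "body": {
  "rows": {"finger_gap": [1, 1, 1, 1, 1], "sx": [-0.12, -0.24, -0.3567, -0.4767, -0.5967], "sy": [-0.0933, -0.19, -0.2867, -0.3833, -0.4767], "sz": [0, 0, 0, 0, 0], "wx": [0, 0, 0, 0, 0], "wy": [0, 0, 0, 0, 0], "wz": [0, 0, 0, 0, 0]}
}}

```text
time_s: 0.6
tool_pos: [0.2887, 0.4241, 0.2531]
orientation: [[-0.972, 0.236, -0.0], [0.236, 0.972, -0.001], [-0.0, -0.001, -1.0]]
ft_force: [1.9, 0.1, 0.6]
finger_gap: 0.998
grasp_force: 0.0
```

{"method": "step_hand", "body": {
  "rows": {"finger_gap": [1, 1, 1, 1], "sx": [-0.12, -0.24, -0.3567, -0.4767], "sy": [-0.0933, -0.19, -0.2867, -0.3833], "sz": [0, 0, 0, 0], "wx": [0, 0, 0, 0], "wy": [0, 0, 0, 0], "wz": [0, 0, 0, 0]}
}}

```text
time_s: 1.0
tool_pos: [0.4003, 0.2788, 0.2531]
orientation: [[-0.972, 0.236, -0.0], [0.236, 0.972, -0.0], [0.0, -0.0, -1.0]]
ft_force: [0.6, 1.2, -0.2]
finger_gap: 0.999
grasp_force: 0.0
```

{"method": "step_hand", "body": {
  "rows": {"finger_gap": [1, 1, 1, 1, 1], "sx": [-0.1167, -0.2333, -0.35, -0.4667, -0.53], "sy": [0.0833, 0.1667, 0.25, 0.3333, 0.41], "sz": [0.0533, 0.1067, 0.16, 0.2133, 0.2667], "wx": [0, 0, 0, 0, 0], "wy": [0, 0, 0, 0, 0], "wz": [0, 0, 0, 0, 0]}
}}

```text
time_s: 1.5
tool_pos: [0.5867, 0.3612, 0.172]
orientation: [[-0.971, 0.24, 0.002], [0.24, 0.971, -0.001], [-0.002, -0.001, -1.0]]
ft_force: [0.3, 0.3, -0.1]
finger_gap: 1.003
grasp_force: 0.0
```

{"method": "step_hand", "body": {
  "rows": {"finger_gap": [1], "sx": [0], "sy": [0], "sz": [0], "wx": [0], "wy": [0], "wz": [0]}
}}

```text
time_s: 1.6
tool_pos: [0.5845, 0.3632, 0.1695]
orientation: [[-0.971, 0.237, -0.002], [0.237, 0.971, -0.0], [0.002, -0.001, -1.0]]
ft_force: [-0.2, -1.2, 0.1]
finger_gap: 1.003
grasp_force: 0.0
```

Run:
```python
from h import *
print(monitor.sense()["tool_pos"],monitor.sense()["q"])
cv2.imwrite("pics/w1.png",imaging.capture("wrist")[:,:,::-1])
```

```text
[0.58453905 0.36315303 0.16951898] [-0.51177099  0.87417262 -0.2233597   1.42422902  0.22306131  0.86990991
  0.52908337]
```

View pics/w1.png

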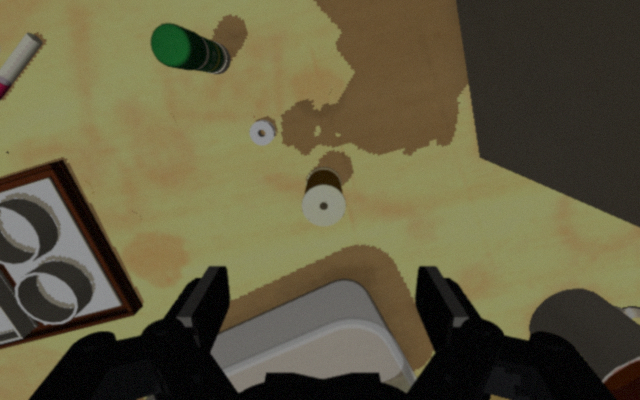

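The wrist view shows the spool's cream top flange at about (323,206), about 43 px wide, with the glue stick well clear at (185,50) and the tub behind at (320,340).

Add to h.py:
```python
def blob(img,near,lo=(0,0,110),hi=(180,70,255),win=60):
    """bright cream/white blob closest to `near`: centre, minor, major axis px, angle"""
    hsv=cv2.cvtColor(img,cv2.COLOR_RGB2HSV)
    k=cv2.inRange(hsv,np.array(lo),np.array(hi)); M=np.zeros_like(k)
    x,y=map(int,near); y0,x0=max(y-win,0),max(x-win,0); M[y0:y+win,x0:x+win]=k[y0:y+win,x0:x+win]
    cs,_=cv2.findContours(M,cv2.RETR_EXTERNAL,cv2.CHAIN_APPROX_NONE)
    cs=[c for c in cs if cv2.contourArea(c)>40]
    c=max(cs,key=lambda c:cv2.pointPolygonTest(c,(float(x),float(y)),True))
    return cv2.fitEllipse(c)+(cv2.contourArea(c),),c
```

Run:
```python
from h import *
np.set_printoptions(precision=4,suppress=True)
im=cv2.imread("pics/w1.png")[:,:,::-1].copy()
hsv=cv2.cvtColor(im,cv2.COLOR_RGB2HSV)
print(hsv[200,312],hsv[212,330],hsv[240,323],hsv[206,290],hsv[180,323])
e,c=blob(im,(312,205));print(e)
m=imaging.camera_model("wrist")
for z,D in((.052,.029),(.060,.033)):
    P=plane(m,c.reshape(-1,2),z)[:,:2].astype(np.float32)
    print(z,D,cv2.minEnclosingCircle(P),plane(m,e[0],z)[0])
```

```text
[ 32  28 144] [ 32  34 143] [ 31  82 143] [ 27  95 145] [ 20 255  40]
((323.1472473144531, 205.3554229736328), (40.43268966674805, 43.623390197753906), 89.93717193603516, 1382.5)
0.052 0.029 ((0.5848703980445862, 0.3627256155014038), 0.017424780875444412) [0.5847 0.3628 0.052 ]
0.06 0.033 ((0.5821686387062073, 0.3634384274482727), 0.01681954599916935) [0.582  0.3634 0.06  ]
```

This is the large spool: its flange measures 33.6 mm at z=60 mm. It stands at (0.582, 0.3634). Now I'll descend and grip its upper flange.

Scaled: 0.116 m / 0.3 = 0.3867, 0.0025 m / 0.3 = 0.0083.

{"method": "step_hand", "body": {
  "rows": {"finger_gap": [1, 1, 1, 1, 0.7], "sx": [0.0083, 0.0083, 0.0083, 0.0083, 0.0083], "sy": [0, 0, 0, 0, 0], "sz": [0.1333, 0.2667, 0.35, 0.3867, 0.3867], "wx": [0, 0, 0, 0, 0], "wy": [0, 0, 0, 0, 0], "wz": [0, 0, 0, 0, 0]},
  "clamp_n": 40
}}

```text
time_s: 2.15
tool_pos: [0.5795, 0.3622, 0.0566]
orientation: [[-0.972, 0.236, -0.002], [0.236, 0.972, -0.002], [0.002, -0.002, -1.0]]
ft_force: [0.1, -0.1, 0.4]
finger_gap: 0.861
grasp_force: 0.0
```

{"method": "step_hand", "body": {
  "rows": {"finger_gap": [0, 0, 0, 0, 0], "sx": [0, 0, 0, 0, 0], "sy": [0, 0, 0, 0, 0], "sz": [0, 0, 0, 0, 0], "wx": [0, 0, 0, 0, 0], "wy": [0, 0, 0, 0, 0], "wz": [0, 0, 0, 0, 0]},
  "clamp_n": 40
}}

```text
time_s: 2.65
tool_pos: [0.582, 0.364, 0.0593]
orientation: [[-0.972, 0.237, 0.003], [0.237, 0.972, 0.002], [-0.002, 0.003, -1.0]]
ft_force: [0.1, -0.0, 6.1]
finger_gap: 0.334
grasp_force: 38.9
```

Scaled: -0.1 m / 0.3 = -0.3333, -0.08 m / 0.3 = -0.2667.

{"method": "step_hand", "body": {
  "rows": {"finger_gap": [0, 0, 0], "sx": [0, 0, 0], "sy": [0, 0, 0], "sz": [-0.1333, -0.2667, -0.3333], "wx": [0, 0, 0], "wy": [0, 0, 0], "wz": [0, 0, 0]}
}}

```text
time_s: 2.95
tool_pos: [0.5824, 0.3641, 0.1615]
orientation: [[-0.972, 0.237, 0.005], [0.237, 0.972, 0.004], [-0.004, 0.005, -1.0]]
ft_force: [0.3, 0.5, 0.2]
finger_gap: 0.339
grasp_force: 39.4
```

{"method": "step_hand", "body": {
  "rows": {"finger_gap": [0, 0, 0, 0, 0], "sx": [0, 0, 0, -0.1, -0.1], "sy": [-0.1633, -0.3267, -0.49, -0.6, -0.6], "sz": [0, 0, 0, 0, 0], "wx": [0, 0, 0, 0, 0], "wy": [0, 0, 0, 0, 0], "wz": [0, 0, 0, 0, 0]}
}}

```text
time_s: 3.45
tool_pos: [0.5704, 0.1711, 0.1577]
orientation: [[-0.969, 0.248, 0.002], [0.248, 0.969, -0.007], [-0.004, -0.006, -1.0]]
ft_force: [0.5, -0.1, -0.0]
finger_gap: 0.338
grasp_force: 39.5
```

Run:
```python
from h import *
print(monitor.sense()["tool_pos"],monitor.sense()["grasp_force"],monitor.sense()["finger_gap"],monitor.sense()["ft_force"])
m=imaging.camera_model("wrist");im=imaging.capture("wrist")
cv2.imwrite("pics/w2.png",im[:,:,::-1]); import pickle; pickle.dump(m,open("w2.pkl","wb"))
```

```text
[0.57035824 0.17109864 0.15770928] 39.48711625649594 0.33818305696771994 [ 0.53377561 -0.10041347 -0.00406562]
```

View pics/w2.png

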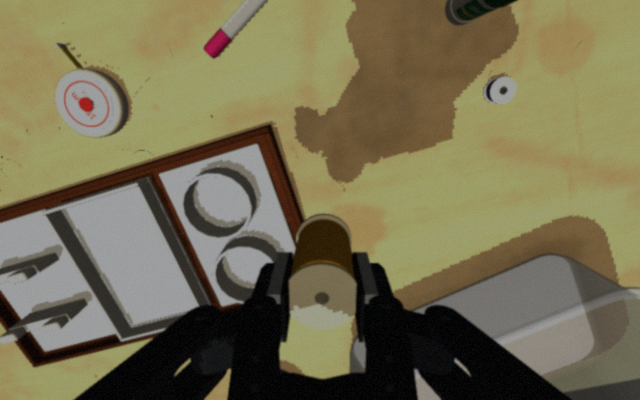

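The spool is held upright at (323,290). The cups are at about (221,200) and (250,268), the tape case at (90,103) with its tail tip at (62,45), and the tray corner at (271,125).

Run:
```python
from h import *
import pickle
np.set_printoptions(precision=4,suppress=True)
m=pickle.load(open("w2.pkl","rb"))
im=cv2.imread("pics/w2.png")[:,:,::-1].copy()
print("cups",plane(m,[[221,200],[250,268]],.031)[:,:2])
print("corner BL",plane(m,[[271,125]],.016)[:,:2])
e,c=blob(im,(75,110));print("case",e,cv2.minEnclosingCircle(plane(m,c.reshape(-1,2),.015)[:,:2].astype(np.float32)))
print("tail",plane(m,[[62,45],[78,66]],.003)[:,:2])
# predicted cup rims from caddy model
for yaw in (.04,.03,.05):
  ex=np.array([np.cos(yaw),np.sin(yaw)]);ey=np.array([-ex[1],ex[0]]);C=np.array([.593,-.016])
  print(yaw,[C+.1*ey+s*.033*ex for s in(-1,1)],C-.1*ey)
# spool bottom below TCP
print("spool bottom at",[plane(m,[[323,228]],z)[0] for z in(.1,)],proj(m,monitor.sense()["tool_pos"]+[0,0,.0]))
```

```text
cups [[0.5509 0.0917]
 [0.6157 0.0945]]
corner BL [[0.5055 0.1454]]
case ((87.67003631591797, 103.0621566772461), (58.61920928955078, 73.54792785644531), 138.1461181640625, 3385.0) ((0.45463037490844727, 0.011379442177712917), 0.025771601125597954)
tail [[0.408  0.0044]
 [0.4248 0.0092]]
0.04 [array([0.556 , 0.0826]), array([0.622 , 0.0852])] [ 0.597  -0.1159]
0.03 [array([0.557, 0.083]), array([0.623 , 0.0849])] [ 0.596 -0.116]
0.05 [array([0.555 , 0.0822]), array([0.621 , 0.0855])] [ 0.598  -0.1159]
spool bottom at [array([0.5653, 0.1727, 0.1   ])] [[331.8416 288.6406]]
```

{"method": "step_hand", "body": {
  "rows": {"finger_gap": [0, 0], "sx": [0, 0], "sy": [0, 0], "sz": [0, 0], "wx": [0, 0], "wy": [0, 0], "wz": [0, 0]}
}}

```text
time_s: 3.7
tool_pos: [0.567, 0.183, 0.1576]
orientation: [[-0.972, 0.234, 0.0], [0.234, 0.972, 0.002], [0.0, 0.002, -1.0]]
ft_force: [-0.2, -0.4, -0.6]
finger_gap: 0.335
grasp_force: 39.5
```

Run:
```python
from h import *
import pickle
np.set_printoptions(precision=4,suppress=True)
S=monitor.sense();m=imaging.camera_model("wrist");im=imaging.capture("wrist")
cv2.imwrite("pics/w3.png",im[:,:,::-1]); pickle.dump(m,open("w3.pkl","wb"))
print(S["tool_pos"],S["dq"],proj(m,S["tool_pos"]))
o=cv2.cvtColor(cv2.imread("pics/w2.png"),cv2.COLOR_BGR2GRAY);g=cv2.cvtColor(im,cv2.COLOR_RGB2GRAY)
(dx,dy),_=cv2.phaseCorrelate(np.float32(o[:230,:300]),np.float32(g[:230,:300]));print(dx,dy)
d=np.array([dx,dy])
print("cups",plane(m,np.array([[221,200],[250,268]])+d,.031)[:,:2])
print("corner BL",plane(m,np.array([[271,125]])+d,.016)[:,:2])
e,c=blob(im,d+(75,110));print("case",e,cv2.minEnclosingCircle(plane(m,c.reshape(-1,2),.015)[:,:2].astype(np.float32)))
```

```text
[0.567  0.183  0.1576] [-0.0097  0.0044  0.0006  0.0019  0.0044 -0.0003  0.0028] [[321.6782 292.7362]]
-13.73280624471866 6.068748216664446
cups [[0.5505 0.0924]
 [0.6155 0.0952]]
corner BL [[0.5041 0.1459]]
case ((73.7884750366211, 108.61212921142578), (58.31636047363281, 73.84497833251953), 136.7613983154297, 3381.0) ((0.4546945095062256, 0.011464715003967285), 0.02580953948199749)
```

View pics/w3.png

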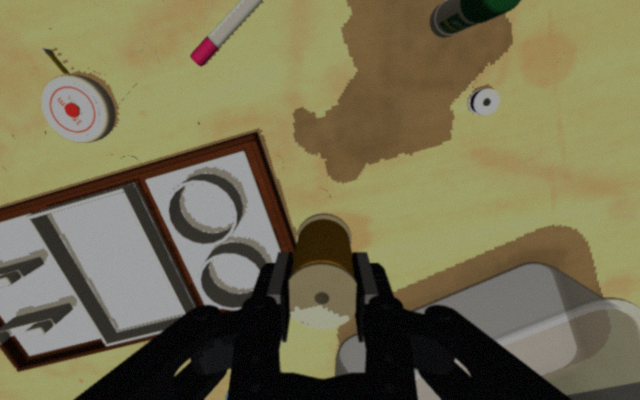

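This is the same view at rest, so the 6–8 mm difference from the top-view cup estimate is real. I'll zoom in on the cups in both views.

Run:
```python
import cv2,numpy as np
a=cv2.imread("pics/w3.png")[125:310,140:300]
t=cv2.imread("pics/top0.png")[170:235,255:320]
A=cv2.resize(a,None,fx=3,fy=3,interpolation=cv2.INTER_NEAREST)
T=cv2.resize(t,None,fx=5,fy=5,interpolation=cv2.INTER_NEAREST)
o=np.zeros((555,805-5,3),np.uint8);o[:555,:480]=A;o[:325,480:800]=T[:,:320]
cv2.imwrite("pics/zoom.png",cv2.convertScaleAbs(o,alpha=1.3))
```

```text
(no output)
```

View pics/zoom.png

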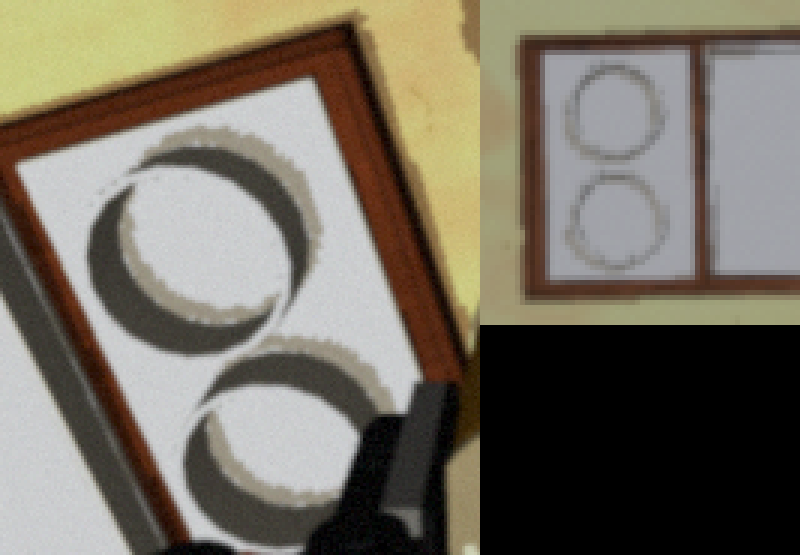

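In the zoom the near cup's rim spans zoom x 88–292, y 165–355, so its centre is at px (203,212). The far cup's centre is at about px (235,280). The insert's base corners are at px (245,151) and (146,179).

Run:
```python
from h import *
import pickle
np.set_printoptions(precision=4,suppress=True)
m=pickle.load(open("w3.pkl","rb"))
print("cups",plane(m,[[203.3,211.7],[235,280]],.031)[:,:2])
c=plane(m,[[245,150.7],[145.7,179.3]],.009)[:,:2];print("ins corners",c,np.linalg.norm(c[0]-c[1]))
ey=(c[0]-c[1]);ey/=np.linalg.norm(ey);ex=np.array([ey[1],-ey[0]]);C=c.mean(0)+.07*ex
print("cups centre",C,"cups",C-.033*ex,C+.033*ex,"bin",C-.1*ey,"rest",C-.2*ey,"yaw",np.arctan2(ex[1],ex[0]))
t=imaging.camera_model("top")
print("top cups",plane(t,np.array([[255+135/5,170+112/5],[255+137/5,170+222/5]])-.0,.031)[:,:2], "top ins TL,BL,BR",plane(t,[[255+65/5,170+52/5],[255+66/5,170+283/5],[255+212/5,170+278/5]],.009)[:,:2])
```

```text
cups [[0.5543 0.0876]
 [0.6209 0.0922]]
ins corners [[0.5176 0.1297]
 [0.5209 0.0399]] 0.08994554698742462
cups centre [0.5892 0.0874] cups [0.5562 0.0862] [0.6222 0.0887] bin [ 0.593  -0.0125] rest [ 0.5967 -0.1124] yaw 0.03751337582706604
top cups [[0.6188 0.0858]
 [0.5522 0.0834]] top ins TL,BL,BR [[0.6576 0.1308]
 [0.5157 0.1274]
 [0.5198 0.0384]]
```

Scaled: -0.08 m / 0.3 = -0.2667, -0.075 m / 0.3 = -0.25.

{"method": "step_hand", "body": {
  "rows": {"finger_gap": [0, 0, 0, 0, 0], "sx": [-0.0833, -0.1667, -0.25, -0.25, -0.25], "sy": [-0.09, -0.1767, -0.2667, -0.2667, -0.2667], "sz": [0, 0, 0, 0, 0], "wx": [0, 0, 0, 0, 0], "wy": [0, 0, 0, 0, 0], "wz": [0, 0, 0, 0, 0]}
}}

```text
time_s: 4.25
tool_pos: [0.6214, 0.0857, 0.157]
orientation: [[-0.971, 0.237, -0.0], [0.237, 0.971, 0.0], [0.0, 0.0, -1.0]]
ft_force: [0.3, 0.3, -0.2]
finger_gap: 0.337
grasp_force: 39.5
```

{"method": "step_hand", "body": {
  "rows": {"finger_gap": [0, 0, 0, 0, 0], "sx": [0, 0, 0, 0, 0], "sy": [0, 0, 0, 0, 0], "sz": [0.1333, 0.2167, 0.2667, 0.2667, 0.2667], "wx": [0, 0, 0, 0, 0], "wy": [0, 0, 0, 0, 0], "wz": [0, 0, 0, 0, 0]}
}}

```text
time_s: 4.75
tool_pos: [0.6216, 0.0869, 0.0779]
orientation: [[-0.972, 0.235, 0.001], [0.235, 0.972, 0.001], [-0.001, 0.001, -1.0]]
ft_force: [-0.6, 0.0, -0.8]
finger_gap: 0.332
grasp_force: 39.5
```

Scaled: 0.01 m / 0.3 = 0.0333, 0.009 m / 0.3 = 0.03.

{"method": "step_hand", "body": {
  "rows": {"finger_gap": [0, 0, 0, 0, 0], "sx": [0, 0, 0, 0, 0], "sy": [0, 0, 0, 0, 0], "sz": [0.0133, 0.0267, 0.03, 0.0333, 0.0333], "wx": [0, 0, 0, 0, 0], "wy": [0, 0, 0, 0, 0], "wz": [0, 0, 0, 0, 0]}
}}

```text
time_s: 5.25
tool_pos: [0.6221, 0.0856, 0.0683]
orientation: [[-0.972, 0.237, 0.002], [0.237, 0.972, 0.0], [-0.002, 0.001, -1.0]]
ft_force: [-0.9, -0.9, 4.8]
finger_gap: 0.336
grasp_force: 39.7
```

{"method": "step_hand", "body": {
  "rows": {"finger_gap": [0.5, 0.6, 0.6], "sx": [0, 0, 0], "sy": [0, 0, 0], "sz": [0, 0, 0], "wx": [0, 0, 0], "wy": [0, 0, 0], "wz": [0, 0, 0]}
}}

```text
time_s: 5.55
tool_pos: [0.6212, 0.0854, 0.0672]
orientation: [[-0.972, 0.237, -0.0], [0.237, 0.972, 0.0], [0.0, -0.0, -1.0]]
ft_force: [-1.4, -0.1, 0.5]
finger_gap: 0.596
grasp_force: 0.0
```

{"method": "step_hand", "body": {
  "rows": {"finger_gap": [0.7, 1, 1], "sx": [0, 0, 0], "sy": [0, 0, 0], "sz": [-0.1, -0.2, -0.3333], "wx": [0, 0, 0], "wy": [0, 0, 0], "wz": [0, 0, 0]}
}}

```text
time_s: 5.85
tool_pos: [0.6201, 0.0852, 0.1669]
orientation: [[-0.972, 0.236, -0.004], [0.236, 0.972, -0.001], [0.003, -0.002, -1.0]]
ft_force: [-0.5, 0.5, 0.8]
finger_gap: 0.99
grasp_force: 0.0
```

Scaled: -0.195 m / 0.3 = -0.65, -0.156 m / 0.3 = -0.52.

{"method": "step_hand", "body": {
  "rows": {"finger_gap": [1, 1, 1, 1, 1], "sx": [0.0667, 0.1367, 0.2067, 0.2733, 0.3433], "sy": [-0.13, -0.26, -0.39, -0.52, -0.65], "sz": [0, 0, 0, 0, 0], "wx": [0, 0, 0, 0, 0], "wy": [0, 0, 0, 0, 0], "wz": [0, 0, 0, 0, 0]}
}}

```text
time_s: 6.35
tool_pos: [0.474, -0.0808, 0.1674]
orientation: [[-0.972, 0.236, 0.001], [0.236, 0.972, -0.0], [-0.001, 0.0, -1.0]]
ft_force: [0.8, -1.0, -0.6]
finger_gap: 0.998
grasp_force: 0.0
```

{"method": "step_hand", "body": {
  "rows": {"finger_gap": [1, 1, 1, 1], "sx": [0.0667, 0.1267, 0.1267, 0.1267], "sy": [-0.13, -0.2433, -0.2433, -0.2433], "sz": [0, 0, 0, 0], "wx": [0, 0, 0, 0], "wy": [0, 0, 0, 0], "wz": [0, 0, 0, 0]}
}}

```text
time_s: 6.75
tool_pos: [0.4208, -0.1422, 0.1674]
orientation: [[-0.971, 0.238, 0.0], [0.238, 0.971, 0.0], [-0.0, 0.0, -1.0]]
ft_force: [0.4, 0.6, 0.2]
finger_gap: 1.0
grasp_force: 0.0
```

Run:
```python
from h import *
np.set_printoptions(precision=4,suppress=True)
S=monitor.sense();m=imaging.camera_model("wrist");im=imaging.capture("wrist")
cv2.imwrite("pics/w4.png",im[:,:,::-1]);print(S["tool_pos"],S["q"],abs(S["dq"]).max())
p=proj(m,[.419,-.142,.052])[0];print(p)
for dx in(0,-12,12):
  e,c=blob(im,p+[dx,0]);print(e)
  for z in(.052,.06):print(z,cv2.minEnclosingCircle(plane(m,c.reshape(-1,2),z)[:,:2].astype(np.float32)))
```

```text
[ 0.4208 -0.1422  0.1674] [ 0.3912  0.6285 -0.2641  2.1763  0.4219  0.3838  1.1116] 0.03813353639295826
[321.5707 202.2261]
((324.41009521484375, 202.48023986816406), (34.5780029296875, 37.37761306762695), 89.05530548095703, 1011.5)
0.052 ((0.41973936557769775, -0.13989165425300598), 0.01474012341350317)
0.06 ((0.41703131794929504, -0.13928848505020142), 0.014247875660657883)
((324.41009521484375, 202.48023986816406), (34.5780029296875, 37.37761306762695), 89.05530548095703, 1011.5)
0.052 ((0.41973936557769775, -0.13989165425300598), 0.01474012341350317)
0.06 ((0.41703131794929504, -0.13928848505020142), 0.014247875660657883)
((324.41009521484375, 202.48023986816406), (34.5780029296875, 37.37761306762695), 89.05530548095703, 1011.5)
0.052 ((0.41973936557769775, -0.13989165425300598), 0.01474012341350317)
0.06 ((0.41703131794929504, -0.13928848505020142), 0.014247875660657883)
```

View pics/w4.png

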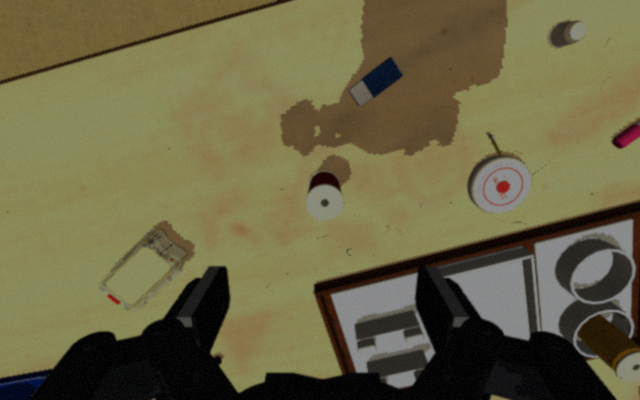

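The spool's flange is at (324,202) and measures 29.5 mm, so it's the small one, at (0.4197, -0.1399). The large spool stands in the far cup at (605,345).

Scaled: 0.118 m / 0.3 = 0.3933, 0.002 m / 0.3 = 0.0067.

{"method": "step_hand", "body": {
  "rows": {"finger_gap": [1, 1, 1, 1, 0.7], "sx": [0.005, 0.005, 0.005, 0.005, 0.005], "sy": [0.0067, 0.0067, 0.0067, 0.0067, 0.0067], "sz": [0.1333, 0.2667, 0.35, 0.3933, 0.3933], "wx": [0, 0, 0, 0, 0], "wy": [0, 0, 0, 0, 0], "wz": [0, 0, 0, 0, 0]},
  "clamp_n": 40
}}

```text
time_s: 7.3
tool_pos: [0.4216, -0.1376, 0.0478]
orientation: [[-0.972, 0.233, -0.003], [0.233, 0.972, 0.001], [0.003, 0.0, -1.0]]
ft_force: [-0.1, 0.2, 0.1]
finger_gap: 0.859
grasp_force: 0.0
```

{"method": "step_hand", "body": {
  "rows": {"finger_gap": [0, 0, 0, 0, 0], "sx": [0, 0, 0, 0, 0], "sy": [0, 0, 0, 0, 0], "sz": [0, 0, 0, 0, 0], "wx": [0, 0, 0, 0, 0], "wy": [0, 0, 0, 0, 0], "wz": [0, 0, 0, 0, 0]},
  "clamp_n": 40
}}

```text
time_s: 7.8
tool_pos: [0.421, -0.1393, 0.0503]
orientation: [[-0.972, 0.236, -0.0], [0.236, 0.972, 0.001], [0.001, 0.001, -1.0]]
ft_force: [0.8, 0.9, 2.8]
finger_gap: 0.288
grasp_force: 39.1
```

{"method": "step_hand", "body": {
  "rows": {"finger_gap": [0, 0, 0, 0], "sx": [0, 0, 0, 0], "sy": [0, 0, 0, 0], "sz": [-0.1333, -0.2667, -0.3667, -0.3667], "wx": [0, 0, 0, 0], "wy": [0, 0, 0, 0], "wz": [0, 0, 0, 0]}
}}

```text
time_s: 8.2
tool_pos: [0.4221, -0.1401, 0.1629]
orientation: [[-0.971, 0.238, 0.004], [0.238, 0.971, -0.0], [-0.004, 0.001, -1.0]]
ft_force: [1.1, -0.8, -0.6]
finger_gap: 0.285
grasp_force: 39.2
```

Scaled: 0.23 m / 0.3 = 0.7667, 0.184 m / 0.3 = 0.6133.

{"method": "step_hand", "body": {
  "rows": {"finger_gap": [0, 0, 0, 0, 0], "sx": [-0.0467, -0.0933, -0.14, -0.1867, -0.2333], "sy": [0.1533, 0.3067, 0.46, 0.6133, 0.7667], "sz": [0, 0, 0, 0, 0], "wx": [0, 0, 0, 0, 0], "wy": [0, 0, 0, 0, 0], "wz": [0, 0, 0, 0, 0]}
}}

```text
time_s: 8.7
tool_pos: [0.5431, 0.0686, 0.1585]
orientation: [[-0.972, 0.237, -0.004], [0.237, 0.972, -0.001], [0.004, -0.002, -1.0]]
ft_force: [0.7, -0.5, -1.1]
finger_gap: 0.288
grasp_force: 39.3
```

{"method": "step_hand", "body": {
  "rows": {"finger_gap": [0, 0, 0], "sx": [-0.0233, -0.0233, -0.0233], "sy": [0.07, 0.07, 0.07], "sz": [0, 0, 0], "wx": [0, 0, 0], "wy": [0, 0, 0], "wz": [0, 0, 0]}
}}

```text
time_s: 9.0
tool_pos: [0.5538, 0.0855, 0.1583]
orientation: [[-0.972, 0.236, -0.005], [0.236, 0.972, -0.002], [0.004, -0.003, -1.0]]
ft_force: [-0.0, -0.8, -0.5]
finger_gap: 0.287
grasp_force: 39.3
```

{"method": "step_hand", "body": {
  "rows": {"finger_gap": [0, 0, 0, 0], "sx": [0, 0, 0, 0], "sy": [0, 0, 0, 0], "sz": [0.1333, 0.25, 0.3067, 0.3067], "wx": [0, 0, 0, 0], "wy": [0, 0, 0, 0], "wz": [0, 0, 0, 0]}
}}

```text
time_s: 9.4
tool_pos: [0.5517, 0.0831, 0.0648]
orientation: [[-0.971, 0.238, -0.009], [0.238, 0.971, -0.004], [0.008, -0.006, -1.0]]
ft_force: [-0.7, -0.1, -0.3]
finger_gap: 0.285
grasp_force: 39.3
```

Scaled: 0.007 m / 0.3 = 0.0233, 0.003 m / 0.3 = 0.01.

{"method": "step_hand", "body": {
  "rows": {"finger_gap": [0, 0, 0, 0], "sx": [-0.0067, -0.0067, -0.0067, -0.0067], "sy": [0.01, 0.01, 0.01, 0.01], "sz": [0.01, 0.02, 0.0233, 0.0233], "wx": [0, 0, 0, 0], "wy": [0, 0, 0, 0], "wz": [0, 0, 0, 0]}
}}

```text
time_s: 9.8
tool_pos: [0.5575, 0.0884, 0.0612]
orientation: [[-0.972, 0.237, -0.001], [0.237, 0.972, 0.0], [0.001, -0.0, -1.0]]
ft_force: [-0.1, 0.4, -0.2]
finger_gap: 0.286
grasp_force: 39.3
```

{"method": "step_hand", "body": {
  "rows": {"finger_gap": [0.45, 0.55, 0.55], "sx": [0, 0, 0], "sy": [0, 0, 0], "sz": [0, 0, 0], "wx": [0, 0, 0], "wy": [0, 0, 0], "wz": [0, 0, 0]}
}}

```text
time_s: 10.1
tool_pos: [0.5573, 0.0886, 0.0608]
orientation: [[-0.972, 0.236, -0.002], [0.236, 0.972, 0.0], [0.002, -0.0, -1.0]]
ft_force: [-0.3, -0.5, 0.3]
finger_gap: 0.549
grasp_force: 0.0
```

{"method": "step_hand", "body": {
  "rows": {"finger_gap": [0.7, 1, 1], "sx": [0, 0, 0], "sy": [0, 0, 0], "sz": [-0.1, -0.2, -0.3333], "wx": [0, 0, 0], "wy": [0, 0, 0], "wz": [0, 0, 0]}
}}

```text
time_s: 10.4
tool_pos: [0.5564, 0.0882, 0.1607]
orientation: [[-0.972, 0.236, -0.005], [0.236, 0.972, -0.001], [0.005, -0.002, -1.0]]
ft_force: [0.5, 0.2, 0.8]
finger_gap: 0.994
grasp_force: 0.0
```

Scaled: -0.098 m / 0.3 = -0.3267, 0.081 m / 0.3 = 0.27.

{"method": "step_hand", "body": {
  "rows": {"finger_gap": [1, 1, 1, 1, 1], "sx": [0.1, 0.1833, 0.27, 0.27, 0.27], "sy": [-0.12, -0.2233, -0.3267, -0.3267, -0.3267], "sz": [0, 0, 0, 0, 0], "wx": [0, 0, 0, 0, 0], "wy": [0, 0, 0, 0, 0], "wz": [0, 0, 0, 0, 0]}
}}

```text
time_s: 10.9
tool_pos: [0.4553, 0.0119, 0.1611]
orientation: [[-0.971, 0.237, -0.002], [0.237, 0.971, -0.0], [0.002, -0.001, -1.0]]
ft_force: [0.8, -0.3, 1.0]
finger_gap: 1.0
grasp_force: 0.0
```

Run:
```python
from h import *
np.set_printoptions(precision=4,suppress=True)
S=monitor.sense();m=imaging.camera_model("wrist");im=imaging.capture("wrist")
cv2.imwrite("pics/w5.png",im[:,:,::-1]);print(S["tool_pos"],S["q"],abs(S["dq"]).max())
p=proj(m,[.4547,.0115,.015])[0];print(p)
e,c=blob(im,p+[20,0],win=80);print(e);print(cv2.minEnclosingCircle(plane(m,c.reshape(-1,2),.015)[:,:2].astype(np.float32)))
a=cv2.imread("pics/w3.png")
```

```text
[0.4553 0.0119 0.1611] [ 0.1902  0.6797 -0.5049  2.1403  0.7008  0.4905  0.4752] 0.05811323633606524
[321.3832 192.3832]
((320.5817565917969, 191.55250549316406), (56.14559555053711, 58.942562103271484), 91.35313415527344, 2597.5)
((0.4546058475971222, 0.010764013975858688), 0.025745710358023643)
```

View pics/w5.png

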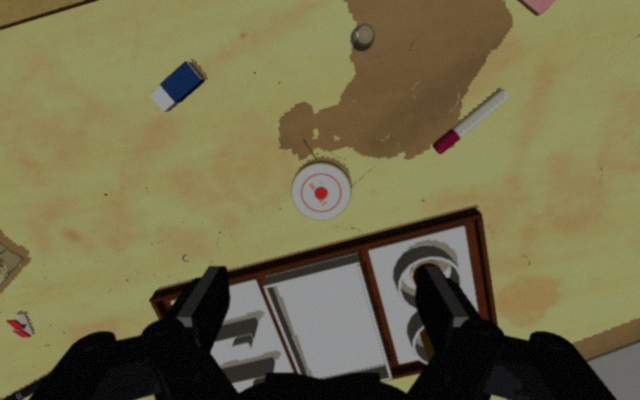

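The tape case is at (321,191), tail tip at (306,140), needle tube from (436,150) to (505,92), and the bin below at (330,310). I'll grasp the case now.

Units first: shifts go in shares of 0.3 m and turns go in shares of 2 rad. So 0.137 m / 0.3 = 0.4567, 0.12 m / 0.3 = 0.4.

{"method": "step_hand", "body": {
  "rows": {"finger_gap": [1, 1, 1, 1, 1], "sx": [0, 0, 0, 0, 0], "sy": [-0.0033, -0.0033, -0.0033, -0.0033, -0.0033], "sz": [0.15, 0.3, 0.4, 0.4567, 0.4567], "wx": [0, 0, 0, 0, 0], "wy": [0, 0, 0, 0, 0], "wz": [0, 0, 0, 0, 0]},
  "clamp_n": 40
}}

```text
time_s: 11.45
tool_pos: [0.4564, 0.0132, 0.0222]
orientation: [[-0.972, 0.234, -0.002], [0.234, 0.972, -0.0], [0.002, -0.001, -1.0]]
ft_force: [0.4, 0.3, -0.2]
finger_gap: 0.999
grasp_force: 0.0
```

{"method": "step_hand", "body": {
  "rows": {"finger_gap": [0.7, 0.3, 0, 0, 0], "sx": [0, 0, 0, 0, 0], "sy": [0, 0, 0, 0, 0], "sz": [0, 0, 0, 0, 0], "wx": [0, 0, 0, 0, 0], "wy": [0, 0, 0, 0, 0], "wz": [0, 0, 0, 0, 0]},
  "clamp_n": 40
}}

```text
time_s: 11.95
tool_pos: [0.4563, 0.0119, 0.025]
orientation: [[-0.972, 0.237, 0.0], [0.237, 0.972, 0.001], [0.0, 0.001, -1.0]]
ft_force: [1.1, 0.7, 4.9]
finger_gap: 0.587
grasp_force: 41.7
```

Scaled: -0.1 m / 0.3 = -0.3333, -0.08 m / 0.3 = -0.2667.

{"method": "step_hand", "body": {
  "rows": {"finger_gap": [0, 0, 0, 0], "sx": [0, 0, 0, 0], "sy": [0, 0, 0, 0], "sz": [-0.1333, -0.2667, -0.3333, -0.3333], "wx": [0, 0, 0, 0], "wy": [0, 0, 0, 0], "wz": [0, 0, 0, 0]}
}}

```text
time_s: 12.35
tool_pos: [0.4568, 0.0114, 0.1276]
orientation: [[-0.971, 0.238, 0.003], [0.238, 0.971, 0.002], [-0.003, 0.003, -1.0]]
ft_force: [0.5, 0.1, -1.5]
finger_gap: 0.59
grasp_force: 42.0
```

{"method": "step_hand", "body": {
  "rows": {"finger_gap": [0, 0, 0, 0, 0], "sx": [0, 0, 0, 0, 0], "sy": [0, 0, 0, 0, 0], "sz": [0, 0, 0, 0, 0], "wx": [0, 0, 0, 0, 0], "wy": [0, 0, 0, 0, 0], "wz": [0.075, 0.15, 0.225, 0.3, 0.375]}
}}

```text
time_s: 12.85
tool_pos: [0.455, 0.0111, 0.1238]
orientation: [[-0.544, 0.839, -0.003], [0.839, 0.544, -0.001], [0.001, -0.003, -1.0]]
ft_force: [-0.0, 0.5, -0.7]
finger_gap: 0.585
grasp_force: 42.0
```

{"method": "step_hand", "body": {
  "rows": {"finger_gap": [0, 0, 0, 0, 0], "sx": [0, 0, 0, 0, 0], "sy": [0, 0, 0, 0, 0], "sz": [0, 0, 0, 0, 0], "wx": [0, 0, 0, 0, 0], "wy": [0, 0, 0, 0, 0], "wz": [0.075, 0.15, 0.225, 0.27, 0.27]}
}}

```text
time_s: 13.35
tool_pos: [0.4551, 0.0112, 0.1239]
orientation: [[-0.042, 0.999, -0.003], [0.999, 0.042, -0.001], [-0.001, -0.003, -1.0]]
ft_force: [-0.2, 0.8, -0.7]
finger_gap: 0.587
grasp_force: 42.0
```

Run:
```python
from h import *
np.set_printoptions(precision=4,suppress=True)
S=monitor.sense();print(S["q"]);d=np.array([.593,-.0125,S["tool_pos"][2]])-S["tool_pos"];print(tool(d))
```

```text
[ 0.0012  0.7223 -0.2041  2.1743  0.4888  0.291  -0.5827]
[-0.0294  0.1368 -0.0004]
```

Scaled: 0.144 m / 0.3 = 0.48, -0.037 m / 0.3 = -0.1233.

{"method": "step_hand", "body": {
  "rows": {"finger_gap": [0, 0, 0, 0, 0], "sx": [-0.04, -0.08, -0.1133, -0.1233, -0.1233], "sy": [0.15, 0.3, 0.4333, 0.48, 0.48], "sz": [0, 0, 0, 0, 0], "wx": [0, 0, 0, 0, 0], "wy": [0, 0, 0, 0, 0], "wz": [0, 0, 0, 0, 0]}
}}

```text
time_s: 13.85
tool_pos: [0.6029, -0.0207, 0.1234]
orientation: [[-0.041, 0.999, 0.0], [0.999, 0.041, -0.0], [-0.0, 0.0, -1.0]]
ft_force: [-1.2, 0.5, -1.1]
finger_gap: 0.588
grasp_force: 42.0
```

{"method": "step_hand", "body": {
  "rows": {"finger_gap": [0, 0, 0, 0, 0], "sx": [0, 0, 0, 0, 0], "sy": [0, 0, 0, 0, 0], "sz": [0.1333, 0.2333, 0.28, 0.28, 0.28], "wx": [0, 0, 0, 0, 0], "wy": [0, 0, 0, 0, 0], "wz": [0, 0, 0, 0, 0]}
}}

```text
time_s: 14.35
tool_pos: [0.6007, -0.0191, 0.0408]
orientation: [[-0.043, 0.999, -0.002], [0.999, 0.043, -0.0], [0.0, -0.002, -1.0]]
ft_force: [-0.2, -1.5, -0.3]
finger_gap: 0.589
grasp_force: 42.0
```

Scaled: 0.007 m / 0.3 = 0.0233, 0.006 m / 0.3 = 0.02.

{"method": "step_hand", "body": {
  "rows": {"finger_gap": [0, 0, 0, 0], "sx": [0, 0, 0, 0], "sy": [0, 0, 0, 0], "sz": [0.0133, 0.02, 0.0233, 0.0233], "wx": [0, 0, 0, 0], "wy": [0, 0, 0, 0], "wz": [0, 0, 0, 0]}
}}

```text
time_s: 14.75
tool_pos: [0.6008, -0.0195, 0.0334]
orientation: [[-0.042, 0.999, -0.002], [0.999, 0.042, -0.0], [-0.0, -0.002, -1.0]]
ft_force: [-0.6, -1.0, 0.1]
finger_gap: 0.589
grasp_force: 42.0
```

{"method": "step_hand", "body": {
  "rows": {"finger_gap": [0.7, 0.78, 0.78], "sx": [0, 0, 0], "sy": [0, 0, 0], "sz": [0, 0, 0], "wx": [0, 0, 0], "wy": [0, 0, 0], "wz": [0, 0, 0]}
}}

```text
time_s: 15.05
tool_pos: [0.6008, -0.0195, 0.0333]
orientation: [[-0.042, 0.999, -0.002], [0.999, 0.042, -0.0], [-0.0, -0.002, -1.0]]
ft_force: [0.0, 0.5, 0.3]
finger_gap: 0.777
grasp_force: 0.0
```

{"method": "step_hand", "body": {
  "rows": {"finger_gap": [0.78, 1, 1, 1, 1], "sx": [0, 0, 0, 0, 0], "sy": [0, 0, 0, 0, 0], "sz": [-0.1, -0.2333, -0.3667, -0.4333, -0.4333], "wx": [0, 0, 0, 0, 0], "wy": [0, 0, 0, 0, 0], "wz": [0, 0, 0, 0, 0]}
}}

```text
time_s: 15.55
tool_pos: [0.6032, -0.0192, 0.1666]
orientation: [[-0.042, 0.999, 0.005], [0.999, 0.042, 0.0], [0.0, 0.005, -1.0]]
ft_force: [0.7, 0.6, -0.7]
finger_gap: 0.997
grasp_force: 0.0
```

Run:
```python
from h import *
np.set_printoptions(precision=4,suppress=True)
S=monitor.sense();m=imaging.camera_model("wrist");im=imaging.capture("wrist")
cv2.imwrite("pics/w6.png",im[:,:,::-1]);print(S["tool_pos"],S["q"])
```

```text
[ 0.6032 -0.0192  0.1666] [ 0.1666  0.7878 -0.3743  1.7109  0.4064  0.7153 -0.3749]
```

View pics/w6.png

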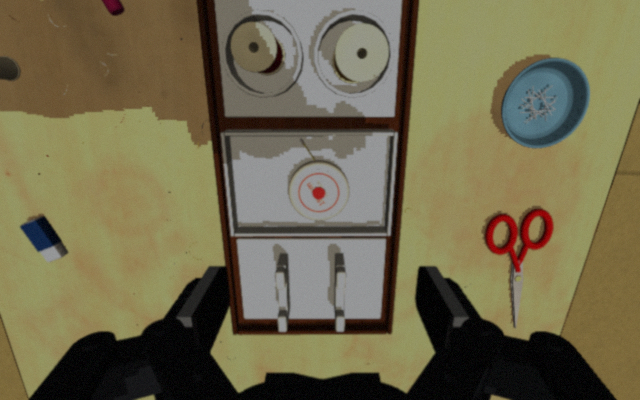

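Both spools stand in their cups, at (255,45) and (360,55). The tape measure lies flat in the bin at (318,190) with its tail inside. The tool-rest plates are at cols 282 and 340, rows 255–330. Next is the needle tube.

Scaled: -0.17 m / 0.3 = -0.5667, 0.167 m / 0.3 = 0.5567, -0.41 rad / 2 = -0.205.

{"method": "step_hand", "body": {
  "rows": {"finger_gap": [1, 1, 1, 1, 1], "sx": [0.1133, 0.2267, 0.34, 0.45, 0.5567], "sy": [-0.1133, -0.2267, -0.34, -0.4533, -0.5667], "sz": [0, 0, 0, 0, 0], "wx": [0, 0, 0, 0, 0], "wy": [0, 0, 0, 0, 0], "wz": [-0.05, -0.1, -0.15, -0.205, -0.205]}
}}

```text
time_s: 16.1
tool_pos: [0.4218, 0.1409, 0.1624]
orientation: [[-0.439, 0.899, -0.004], [0.899, 0.439, 0.0], [0.002, -0.004, -1.0]]
ft_force: [-0.6, 1.4, -0.3]
finger_gap: 0.995
grasp_force: 0.0
```

{"method": "step_hand", "body": {
  "rows": {"finger_gap": [1, 1], "sx": [0, 0], "sy": [0, 0], "sz": [0, 0], "wx": [0, 0], "wy": [0, 0], "wz": [0, 0]}
}}

```text
time_s: 16.3
tool_pos: [0.4228, 0.1408, 0.1628]
orientation: [[-0.44, 0.898, -0.004], [0.898, 0.44, -0.001], [0.001, -0.004, -1.0]]
ft_force: [0.2, 0.1, 0.3]
finger_gap: 1.003
grasp_force: 0.0
```

Run:
```python
from h import *
np.set_printoptions(precision=4,suppress=True)
S=monitor.sense();m=imaging.camera_model("wrist");im=imaging.capture("wrist")
cv2.imwrite("pics/w7.png",im[:,:,::-1]);print(S["tool_pos"],S["q"],abs(S["dq"]).max())
print(proj(m,[[.412,.17,.006],[.441,.111,.006]]))
```

```text
[0.4228 0.1408 0.1628] [-0.1913  0.6496 -0.3664  2.1686  0.56    0.4185 -0.5537] 0.05028773023959174
[[326.9329 154.3734]
 [326.7467 225.2679]]
```

View pics/w7.png

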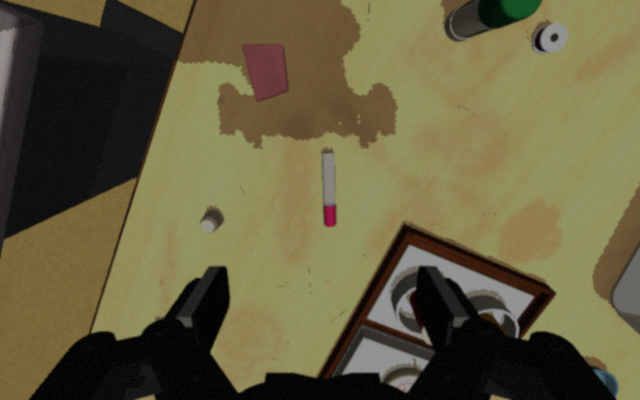

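The tube runs from (328,150) to the cap end at (330,226), along the tool's x.

Run:
```python
from h import *
np.set_printoptions(precision=4,suppress=True)
S=monitor.sense();m=imaging.camera_model("wrist")
P=plane(m,[[328.2,150],[330.2,226.5]],.0075)
d=P[1]-P[0];c=P.mean(0);print("ends",P,"len",np.linalg.norm(d),"ang",np.degrees(np.arctan2(d[1],d[0])),"mid",c)
print("fingers ang",np.degrees(np.arctan2(S["orientation"][1,1],S["orientation"][0,1])))
print("shift tool",tool(c-S["tool_pos"]))
# rest from w6
R6=np.array([[-.042,.999,.005],[.999,.042,0],[0,.005,-1]])
R=S["orientation"];m6=dict(m);m6["rotation"]=R6@R.T@m["rotation"];m6["origin"]=np.array([.6032,-.0192,.1666])+R6@R.T@(m["origin"]-S["tool_pos"])
print("rest base corners",plane(m6,[[234,238],[389,237],[241,322],[387,321]],.009)[:,:2],"case",plane(m6,[[318,190]],.02)[:,:2])
im=cv2.imread("pics/w6.png")[230:340,225:400];cv2.imwrite("pics/w6z.png",cv2.resize(im,None,fx=4.5,fy=4.5,interpolation=cv2.INTER_CUBIC))
```

```text
ends [[0.4126 0.1731 0.0075]
 [0.4453 0.1107 0.0075]] len 0.0704014172517703 ang -62.289970244690515 mid [0.4289 0.1419 0.0075]
fingers ang 25.906079844258148
shift tool [-0.0003  0.0059  0.1553]
rest base corners [[ 0.5232 -0.0706]
 [ 0.6681 -0.0639]
 [ 0.5261 -0.1656]
 [ 0.6763 -0.1587]] case [[ 0.5999 -0.0173]]
```

View pics/w6z.png

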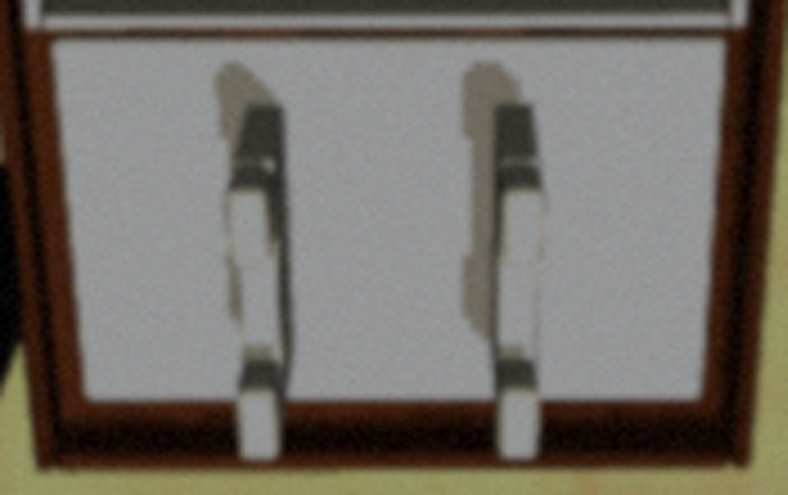

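The zoom shows the plate tops: left at zoom x about 254 and right at about 521, both y 188–458. The base corners are at (52,40), (725,40), (85,400) and (703,400).

Run:
```python
from h import *
np.set_printoptions(precision=4,suppress=True)
S=monitor.sense();m=imaging.camera_model("wrist")
R6=np.array([[-.042,.999,.005],[.999,.042,0],[0,.005,-1]])
R=S["orientation"];m6=dict(m);m6["rotation"]=R6@R.T@m["rotation"];m6["origin"]=np.array([.6032,-.0192,.1666])+R6@R.T@(m["origin"]-S["tool_pos"])
z=lambda a:np.array(a)/4.5+[225,230]
c=plane(m6,z([[52,40],[725,40],[85,400],[703,400]]),.009)[:,:2];print(c,c.mean(0))
p=plane(m6,z([[250,188],[259,458],[523,188],[519,458]]),.045)[:,:2];print(p,p.mean(0))
```

```text
[[ 0.5256 -0.0714]
 [ 0.6656 -0.0659]
 [ 0.5292 -0.1616]
 [ 0.6701 -0.1563]] [ 0.5976 -0.1138]
[[ 0.5709 -0.0832]
 [ 0.5727 -0.1453]
 [ 0.6222 -0.0812]
 [ 0.6251 -0.1434]] [ 0.5977 -0.1133]
```

{"method": "step_hand", "body": {
  "rows": {"finger_gap": [1, 1, 1, 1, 1], "sx": [0, 0, 0, 0, 0], "sy": [0.02, 0.02, 0.02, 0.02, 0.02], "sz": [0.15, 0.3, 0.4, 0.47, 0.47], "wx": [0, 0, 0, 0, 0], "wy": [0, 0, 0, 0, 0], "wz": [0, 0, -0.015, -0.015, -0.015]},
  "clamp_n": 30
}}

```text
time_s: 16.85
tool_pos: [0.4317, 0.1408, 0.0275]
orientation: [[-0.461, 0.887, -0.005], [0.887, 0.461, -0.006], [-0.003, -0.007, -1.0]]
ft_force: [0.3, 0.2, 0.2]
finger_gap: 1.002
grasp_force: 0.0
```

Scaled: -0.003 m / 0.3 = -0.01.

{"method": "step_hand", "body": {
  "rows": {"finger_gap": [0.7, 0.5, 0.4], "sx": [0, 0, 0], "sy": [0, 0, 0], "sz": [-0.01, -0.01, -0.01], "wx": [0, 0, 0], "wy": [0, 0, 0], "wz": [0, 0, 0]},
  "clamp_n": 30
}}

```text
time_s: 17.15
tool_pos: [0.4318, 0.1421, 0.033]
orientation: [[-0.461, 0.887, -0.002], [0.887, 0.461, -0.002], [-0.001, -0.003, -1.0]]
ft_force: [-0.5, -0.3, 0.4]
finger_gap: 0.515
grasp_force: 0.0
```

{"method": "step_hand", "body": {
  "rows": {"finger_gap": [0.2, 0, 0, 0, 0], "sx": [0, 0, 0, 0, 0], "sy": [0, 0, 0, 0, 0], "sz": [0, 0, 0, 0, 0], "wx": [0, 0, 0, 0, 0], "wy": [0, 0, 0, 0, 0], "wz": [0, 0, 0, 0, 0]},
  "clamp_n": 30
}}

```text
time_s: 17.65
tool_pos: [0.4329, 0.1435, 0.0341]
orientation: [[-0.464, 0.886, 0.001], [0.886, 0.464, -0.001], [-0.001, 0.001, -1.0]]
ft_force: [1.3, 0.6, 14.9]
finger_gap: 0.014
grasp_force: 26.3
```

The fingers shut above the tube because they were too high. I'll open, rise and check the tube again.

Scaled: -0.12 m / 0.3 = -0.4, -0.09 m / 0.3 = -0.3.

{"method": "step_hand", "body": {
  "rows": {"finger_gap": [0.6, 1, 1, 1, 1], "sx": [0, 0, 0, 0, 0], "sy": [0, 0, 0, 0, 0], "sz": [-0.0167, -0.0333, -0.1667, -0.3, -0.4], "wx": [0, 0, 0, 0, 0], "wy": [0, 0, 0, 0, 0], "wz": [0, 0, 0, 0, 0]}
}}

```text
time_s: 18.15
tool_pos: [0.4312, 0.143, 0.1548]
orientation: [[-0.464, 0.886, -0.003], [0.886, 0.464, -0.002], [-0.0, -0.004, -1.0]]
ft_force: [0.3, -0.1, -0.4]
finger_gap: 0.857
grasp_force: 0.0
```

{"method": "step_hand", "body": {
  "rows": {"finger_gap": [1, 1], "sx": [0, 0], "sy": [0, 0], "sz": [0, 0], "wx": [0, 0], "wy": [0, 0], "wz": [0, 0]}
}}

```text
time_s: 18.35
tool_pos: [0.4317, 0.1427, 0.1531]
orientation: [[-0.463, 0.886, -0.002], [0.886, 0.463, -0.003], [-0.001, -0.003, -1.0]]
ft_force: [0.2, -1.4, -0.5]
finger_gap: 1.005
grasp_force: 0.0
```

Run:
```python
from h import *
np.set_printoptions(precision=4,suppress=True)
S=monitor.sense();m=imaging.camera_model("wrist");im=imaging.capture("wrist")
cv2.imwrite("pics/w8.png",im[:,:,::-1])
hsv=cv2.cvtColor(im,cv2.COLOR_RGB2HSV)
k=cv2.inRange(hsv,(0,0,110),(180,50,255))|cv2.inRange(hsv,(155,120,50),(180,255,255))
k[:,:250]=0;k[:,400:]=0;k[:100]=0;k[260:]=0
k=cv2.morphologyEx(k,cv2.MORPH_CLOSE,np.ones((5,5)))
cs,_=cv2.findContours(k,0,1);c=max(cs,key=cv2.contourArea)
w=plane(m,c.reshape(-1,2),.0075)[:,:2].astype(np.float32)
(x,y),(a,b),t=cv2.minAreaRect(w);print(x,y,a,b,t,cv2.minAreaRect(c))
v=cv2.fitLine(w,cv2.DIST_L2,0,.01,.01).ravel();print("ang",np.degrees(np.arctan2(v[1],v[0])),"finger",np.degrees(np.arctan2(S["orientation"][1,1],S["orientation"][0,1])))
print(S["tool_pos"],S["q"],tool(np.array([x,y,.0]) -S["tool_pos"]))
```

```text
0.427501380443573 0.14204749464988708 0.009645777754485607 0.06678584218025208 27.648324966430664 ((318.5, 189.5), (75.0, 11.0), 90.0)
ang -62.549877 finger 27.57607832253179
[0.4317 0.1427 0.1531] [-0.0516  0.7134 -0.5949  2.1449  0.82    0.5274 -0.7915] [ 0.0016 -0.0033  0.1531]
```

The tube hasn't moved: mid (0.4275, 0.142), 66.8 mm long, aligned with the tool. I'll descend properly this time.

Scaled: 0.11 m / 0.3 = 0.3667, -0.0035 m / 0.3 = -0.0117.

{"method": "step_hand", "body": {
  "rows": {"finger_gap": [1, 1, 1, 1, 1], "sx": [0.005, 0.005, 0.005, 0.005, 0.005], "sy": [-0.0117, -0.0117, -0.0117, -0.0117, -0.0117], "sz": [0.1333, 0.2667, 0.3667, 0.3667, 0.3667], "wx": [0, 0, 0, 0, 0], "wy": [0, 0, 0, 0, 0], "wz": [0, 0, 0, 0, 0]}
}}

```text
time_s: 18.9
tool_pos: [0.4264, 0.1425, 0.0421]
orientation: [[-0.465, 0.885, -0.005], [0.885, 0.465, -0.005], [-0.002, -0.007, -1.0]]
ft_force: [-0.3, 1.3, 0.5]
finger_gap: 0.999
grasp_force: 0.0
```

{"method": "step_hand", "body": {
  "rows": {"finger_gap": [0.6, 0.4, 0.35, 0.35], "sx": [0, 0, 0, 0], "sy": [0, 0, 0, 0], "sz": [0.0333, 0.06, 0.06, 0.06], "wx": [0, 0, 0, 0], "wy": [0, 0, 0, 0], "wz": [0, 0, 0, 0]}
}}

```text
time_s: 19.3
tool_pos: [0.4278, 0.1427, 0.0256]
orientation: [[-0.463, 0.886, -0.002], [0.886, 0.463, -0.001], [-0.0, -0.002, -1.0]]
ft_force: [-0.2, -0.3, -0.3]
finger_gap: 0.355
grasp_force: 0.0
```

Scaled: 0.001 m / 0.3 = 0.0033.

{"method": "step_hand", "body": {
  "rows": {"finger_gap": [0.2, 0, 0, 0, 0], "sx": [0, 0, 0, 0, 0], "sy": [0, 0, 0, 0, 0], "sz": [0.0033, 0.0033, 0.0033, 0.0033, 0.0033], "wx": [0, 0, 0, 0, 0], "wy": [0, 0, 0, 0, 0], "wz": [0, 0, 0, 0, 0]},
  "clamp_n": 30
}}

```text
time_s: 19.8
tool_pos: [0.4277, 0.1424, 0.0244]
orientation: [[-0.463, 0.886, -0.002], [0.886, 0.463, -0.002], [-0.001, -0.003, -1.0]]
ft_force: [0.9, -0.6, 5.9]
finger_gap: 0.092
grasp_force: 32.1
```

Scaled: -0.12 m / 0.3 = -0.4, -0.08 m / 0.3 = -0.2667.

{"method": "step_hand", "body": {
  "rows": {"finger_gap": [0, 0, 0, 0], "sx": [0, 0, 0, 0], "sy": [0, 0, 0, 0], "sz": [-0.1333, -0.2667, -0.4, -0.4], "wx": [0, 0, 0, 0], "wy": [0, 0, 0, 0], "wz": [0, 0, 0, 0]}
}}

```text
time_s: 20.2
tool_pos: [0.4272, 0.1426, 0.1458]
orientation: [[-0.463, 0.886, -0.005], [0.886, 0.463, -0.002], [0.0, -0.005, -1.0]]
ft_force: [0.7, 1.0, -0.5]
finger_gap: 0.101
grasp_force: 31.3
```

{"method": "step_hand", "body": {
  "rows": {"finger_gap": [0, 0, 0, 0, 0], "sx": [0, 0, 0, 0, 0], "sy": [0, 0, 0, 0, 0], "sz": [0, 0, 0, 0, 0], "wx": [0, 0, 0, 0, 0], "wy": [0, 0, 0, 0, 0], "wz": [-0.07, -0.14, -0.21, -0.28, -0.35]}
}}

```text
time_s: 20.7
tool_pos: [0.4273, 0.1423, 0.1439]
orientation: [[-0.928, 0.374, -0.004], [0.374, 0.928, -0.003], [0.002, -0.004, -1.0]]
ft_force: [0.4, -0.3, 0.0]
finger_gap: 0.096
grasp_force: 31.3
```

{"method": "step_hand", "body": {
  "rows": {"finger_gap": [0, 0, 0, 0, 0], "sx": [0, 0, 0, 0, 0], "sy": [0, 0, 0, 0, 0], "sz": [0, 0, 0, 0, 0], "wx": [0, 0, 0, 0, 0], "wy": [0, 0, 0, 0, 0], "wz": [-0.07, -0.14, -0.21, -0.215, -0.215]}
}}

```text
time_s: 21.2
tool_pos: [0.4274, 0.1425, 0.1437]
orientation: [[-0.999, -0.038, -0.004], [-0.038, 0.999, -0.003], [0.004, -0.003, -1.0]]
ft_force: [0.2, 0.4, -0.2]
finger_gap: 0.094
grasp_force: 31.3
```

Run:
```python
from h import *
np.set_printoptions(precision=4,suppress=True)
S=monitor.sense();print(S["q"]);print(np.degrees(np.arctan2(S["orientation"][1,1],S["orientation"][0,1])),tool(np.array([.5977,-.1133,S["tool_pos"][2]])-S["tool_pos"]))
```

```text
[ 0.089   0.805  -0.8565  2.1547  1.0363  0.6855  0.1025]
92.18831491705285 [-0.1604 -0.2621  0.0001]
```

{"method": "step_hand", "body": {
  "rows": {"finger_gap": [0, 0, 0, 0, 0], "sx": [-0.08, -0.16, -0.24, -0.32, -0.4], "sy": [-0.13, -0.26, -0.39, -0.52, -0.65], "sz": [0, 0, 0, 0, 0], "wx": [0, 0, 0, 0, 0], "wy": [0, 0, 0, 0, 0], "wz": [0, 0, 0, 0, 0]}
}}

```text
time_s: 21.7
tool_pos: [0.5562, -0.049, 0.1439]
orientation: [[-0.999, -0.039, -0.004], [-0.039, 0.999, -0.003], [0.004, -0.003, -1.0]]
ft_force: [1.8, 0.1, -0.5]
finger_gap: 0.099
grasp_force: 31.3
```

{"method": "step_hand", "body": {
  "rows": {"finger_gap": [0, 0, 0, 0], "sx": [-0.08, -0.1333, -0.1333, -0.1333], "sy": [-0.13, -0.2233, -0.2233, -0.2233], "sz": [0, 0, 0, 0], "wx": [0, 0, 0, 0], "wy": [0, 0, 0, 0], "wz": [0, 0, 0, 0]}
}}

```text
time_s: 22.1
tool_pos: [0.5979, -0.1126, 0.1436]
orientation: [[-0.999, -0.038, -0.004], [-0.038, 0.999, -0.002], [0.004, -0.002, -1.0]]
ft_force: [0.2, -0.1, 0.0]
finger_gap: 0.097
grasp_force: 31.3
```

Run:
```python
from h import *
np.set_printoptions(precision=4,suppress=True)
S=monitor.sense();m=imaging.camera_model("wrist");im=imaging.capture("wrist")
print(np.degrees(np.arctan2(S["orientation"][1,1],S["orientation"][0,1])),S["tool_pos"],S["q"],tool(np.array([.5977,-.1133,.0])-S["tool_pos"]))
cv2.imwrite("pics/w9.png",im[:,:,::-1])
```

```text
92.18715123530544 [ 0.5979 -0.1126  0.1436] [ 0.5781  0.9623 -0.9044  1.6868  0.9018  0.9689  0.9336] [-0.0003 -0.0004  0.1436]
```

View pics/w9.png

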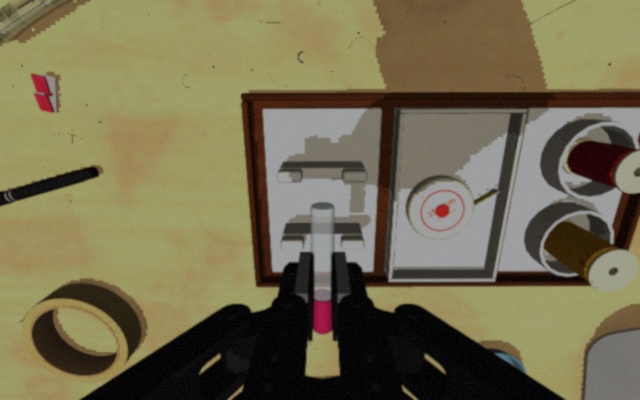

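The tube is held level with the rest's axis, at (322,265) over both plates. The tape measure at (440,208) and both spools are in place. I'll check the tilt numerically, then lower.

Run:
```python
from h import *
S=monitor.sense();m=imaging.camera_model("wrist");R=S["orientation"];c=S["tool_pos"]+np.array([0,0,-.0189])
print(proj(m,[c+.0335*R[:,0],c-.0335*R[:,0]]))
```

```text
[[321.40477337 205.67002633]
 [321.56987436 326.28248402]]
```

{"method": "step_hand", "body": {
  "rows": {"finger_gap": [0, 0, 0, 0], "sx": [0, 0, 0, 0], "sy": [0, 0, 0, 0], "sz": [0.1333, 0.2167, 0.25, 0.25], "wx": [0, 0, 0, 0], "wy": [0, 0, 0, 0], "wz": [0, 0, 0, 0]}
}}

```text
time_s: 22.55
tool_pos: [0.5969, -0.1112, 0.068]
orientation: [[-0.999, -0.043, -0.006], [-0.043, 0.999, -0.002], [0.006, -0.002, -1.0]]
ft_force: [-0.8, -0.1, 0.2]
finger_gap: 0.093
grasp_force: 31.3
```

{"method": "step_hand", "body": {
  "rows": {"finger_gap": [0, 0, 0, 0], "sx": [0, 0, 0, 0], "sy": [0, 0, 0, 0], "sz": [0.0133, 0.0267, 0.0333, 0.0333], "wx": [0, 0, 0, 0], "wy": [0, 0, 0, 0], "wz": [0, 0, 0, 0]}
}}

```text
time_s: 22.95
tool_pos: [0.5981, -0.1128, 0.0591]
orientation: [[-0.999, -0.041, -0.003], [-0.041, 0.999, -0.003], [0.003, -0.003, -1.0]]
ft_force: [0.4, 0.1, 1.2]
finger_gap: 0.093
grasp_force: 31.3
```

Lower 2 mm until it touches, then release.

Scaled: 0.002 m / 0.3 = 0.0067, 0.001 m / 0.3 = 0.0033.

{"method": "step_hand", "body": {
  "rows": {"finger_gap": [0, 0, 0], "sx": [0, 0, 0], "sy": [0, 0, 0], "sz": [0.0033, 0.0067, 0.0067], "wx": [0, 0, 0], "wy": [0, 0, 0], "wz": [0, 0, 0]}
}}

```text
time_s: 23.25
tool_pos: [0.5982, -0.1127, 0.0575]
orientation: [[-0.999, -0.041, -0.003], [-0.041, 0.999, -0.003], [0.003, -0.003, -1.0]]
ft_force: [-1.1, -0.7, 4.1]
finger_gap: 0.098
grasp_force: 31.8
```

{"method": "step_hand", "body": {
  "rows": {"finger_gap": [0.2, 0.35, 0.35], "sx": [0, 0, 0], "sy": [0, 0, 0], "sz": [0, 0, 0], "wx": [0, 0, 0], "wy": [0, 0, 0], "wz": [0, 0, 0]}
}}

```text
time_s: 23.55
tool_pos: [0.598, -0.1127, 0.0567]
orientation: [[-0.999, -0.041, -0.003], [-0.041, 0.999, -0.003], [0.003, -0.003, -1.0]]
ft_force: [-0.3, 0.1, 0.5]
finger_gap: 0.35
grasp_force: 0.0
```

{"method": "step_hand", "body": {
  "rows": {"finger_gap": [0.35, 0.35, 0.6, 1], "sx": [0, 0, 0, 0], "sy": [0, 0, 0, 0], "sz": [-0.1, -0.2333, -0.3667, -0.5], "wx": [0, 0, 0, 0], "wy": [0, 0, 0, 0], "wz": [0, 0, 0, 0]}
}}

```text
time_s: 23.95
tool_pos: [0.5982, -0.1121, 0.2081]
orientation: [[-0.999, -0.042, -0.004], [-0.042, 0.999, -0.003], [0.004, -0.002, -1.0]]
ft_force: [0.2, -0.3, 0.0]
finger_gap: 0.676
grasp_force: 0.0
```

{"method": "step_hand", "body": {
  "rows": {"finger_gap": [1, 1, 1], "sx": [0, 0, 0], "sy": [0, 0, 0], "sz": [0, 0, 0], "wx": [0, 0, 0], "wy": [0, 0, 0], "wz": [0, 0, 0]}
}}

```text
time_s: 24.25
tool_pos: [0.5977, -0.1128, 0.2055]
orientation: [[-0.999, -0.041, -0.006], [-0.041, 0.999, -0.003], [0.006, -0.003, -1.0]]
ft_force: [0.1, -0.6, 0.5]
finger_gap: 0.997
grasp_force: 0.0
```

Run:
```python
from h import *
np.set_printoptions(precision=4,suppress=True)
S=monitor.sense();m=imaging.camera_model("wrist");im=imaging.capture("wrist");cv2.imwrite("pics/w10.png",im[:,:,::-1])
hsv=cv2.cvtColor(im,cv2.COLOR_RGB2HSV)
k=cv2.inRange(hsv,(155,120,40),(180,255,255))
P=proj(m,[[.5977,-.1133,.04]])[0];print(S["tool_pos"],P)
cs,_=cv2.findContours(k,0,1)
for c in cs:
  if cv2.contourArea(c)>60:
    b=cv2.minAreaRect(c);print(b,plane(m,b[0],.038)[0], plane(m,c.reshape(-1,2),.038)[:,:2].min(0),plane(m,c.reshape(-1,2),.038)[:,:2].max(0))
# expected tube ends if seated
ex=np.array([np.cos(.038),np.sin(.038),0])
print(proj(m,[np.array([.5977,-.1133,.0385])+s*.0335*ex for s in(-1,1)]))
```

```text
[ 0.5977 -0.1128  0.2055] [321.7402 187.1157]
((323.0, 212.5), (19.0, 12.0), 90.0) [ 0.6231 -0.1111  0.038 ] [ 0.6134 -0.1171] [ 0.6329 -0.1058]
((97.3344955444336, 92.01380157470703), (28.982873916625977, 11.128094673156738), 85.2363510131836) [ 0.5227 -0.3057  0.038 ] [ 0.5117 -0.3107] [ 0.5341 -0.301 ]
[[321.8314 150.2156]
 [321.6684 220.6257]]
```

The cap end is at x=0.633 (0.631 expected), and its width is 11.3 mm at the notch height. The tube is seated and centred.

```bash
python3 -c "
from cell import r, imaging, monitor
print(r.hand_in())"
```

```text
the job is handed in; nothing more can be done
None
```

I handed the job in at about 24 s: both spools stand upright in their cups, the tape measure lies flat in the bin, the needle tube rests centred in both notches, and I left the stationery where it was.

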